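Seat the lens cell in the three-groove reader mount

TASK

Take the lens cell with the green top from the white tray and seat it upright in the round three-groove mount: set it down gently on the ring, turn it lightly until all three ball feet drop fully home into the grooves so that it cannot rock, and let go. Do not force it down or round, and leave the orange-topped spare and everything else where they are.

Things in the scene. Friction and masses are not known exactly. Their poses are not given: they have to be found in the camera images.
- lens_cell: The cell to seat, 220 to 370 g: black square housing 40 x 40 mm, green top, clear lens in it, on a dark round flange (80 mm diameter) with three steel ball feet. Origin: on its vertical axis, level with the undersides of the feet; z up. Above the origin: flange 10 to 15 mm, housing 15 to 60 mm, lens top 64 mm. The three feet are alike: it may go in any of its three ways round.
- foot_a (a point): Underside of the cell's ball foot (7 mm diameter) on its +x axis, 32 mm from the cell's axis. The housing's flat sides face the cell's +-x and +-y.
- foot_b (a point): Underside of the ball foot 120 degrees anticlockwise (from above) from foot_a.
- foot_c (a point): Underside of the ball foot 240 degrees anticlockwise from foot_a.
- mount: The mount, fixed: dark round plinth, 116 mm diameter, 17 mm high, with a red block on its rim at +x (out to 81 mm from the axis, 17 mm high). Origin: centre of its underside on the bench; z up. On it, concentric, is a bright metal ring, 22 to 42 mm radius, whose flat top is 28.5 mm above the origin, cut by three radial vee grooves 120 degrees apart for the cell's feet, 32 mm from the axis.
- ring_top (a point): Centre of the ring, level with its flat top (axes as the mount's, NOT as the grooves). How the ring is clocked differs each time and is not measured: one groove lies 0.1 to 1.3 rad anticlockwise (from above) of the mount's +x, the others 120 degrees on. Feel for them, or look. The ring will not turn (3 N m); do not wrench it.
- seat (a point): On the mount's axis, at the height of the foot undersides when home in the grooves: 23.5 mm above the mount's origin, 5 mm below the ring's flat top. Each groove is 9.8 mm wide at the top, 8.5 mm deep, flanks 60 degrees from level.
- tray: White tray, fixed, 220 x 114 x 14 mm, walls 5 mm, floor 5 mm thick, parted across its length (its x) into two places, their centres 53 mm either side of the middle. One holds the lens cell, the other the spare; which is which changes. Origin: centre of its underside.
- spare_cell: Same shape as the lens cell but with an orange top and amber lens: to be left in the tray. Same origin.
- spray_bottle: White bottle with a yellow spray head, 76 mm diameter, 181 mm high. Origin: centre of its base.
- tube_rack: Blue tube rack, 90 x 130 x 59 mm. Origin: centre of its underside.
- tip_box: Grey pipette-tip box with an orange lid, 87 x 122 x 72 mm. Origin: centre of its underside.
- reagent_jar: Small jar with a blue cap, 52 mm diameter, 75 mm high. Origin: centre of its base.
- lens_brush: Small brush lying on the bench, 150 mm long. Origin: on its underside.
- swab_box: White paper carton, 70 x 110 x 35 mm. Origin: centre of its underside.

How it is judged (in metres and radians):
On the way:
1. the lens cell stands on the mount's ring or in its grooves (contact force between lens_cell and mount above 0.5 N and horizontal distance between lens_cell and mount below 0.008 m), for 0.1 s.
At the end, for the whole second after the job is handed in: The lens cell rests released on the mount: each of its three feet no more than 25 mm above the mount's origin (23.5 mm when home, 28.5 mm on the flat), its axis within 3 mm of the mount's, upright within 2 degrees, its weight on the mount, at rest (z of each of foot_a, foot_b, foot_c in the frame of mount below 0.025 m and horizontal distance between lens_cell and mount below 0.003 m and angle between lens_cell's own z axis and vertical below 0.035 rad and contact force between lens_cell and mount above 1 N and linear speed of lens_cell below 0.01 m/s and angular speed of lens_cell below 0.1 rad/s); the robot touches nothing.
It fails at once if the lens cell is forced against the mount: contact forces at its feet above 60 N, all added (contact force between lens_cell and mount above 60 N).
It fails at once if the lens cell is tipped more than 35 degrees (angle between lens_cell's own z axis and vertical above 0.61 rad).
It fails at once if the spare cell or another thing on the bench is moved more than 20 mm (distance of any of spare_cell, spray_bottle, tube_rack, tip_box, reagent_jar, lens_brush, swab_box from where it was at the start of the episode above 0.02 m).
It also fails if it takes over 54 s, if anything falls off the work surface, if the arm or the gripper's body presses on something with over 40 N, if the wrist force passes 120 N, or if a joint passes its speed limit or range.

ROBOT

A 6-joint arm with a two-finger parallel gripper is mounted at the origin on the work surface. World frame = base frame: x ahead of the robot, y to its left, z up, the work surface at z = 0. Lengths are in mm, angles in rad, forces in N, time in s.
With the tool pointing down it reaches from about 400 to 925 mm from the base axis. Payload 12.5 kg.
Tool frame: the origin (TCP) lies midway between the tips of the shut fingers; the grasp point (between the pads) lies 19 mm behind it; z points along the fingers, y is the line along which they close (so a half turn about z gives the same grasp; the last joint's range is limited). The gripper opens to 95 mm and grips with 3 to 60 N. Pads are 20 mm wide; open, the fingers measure 119 mm over their backs; the gripper's body (75 mm by 180 mm) begins 59 mm behind the grasp point.
Start: joints at [1.208, 0.491, 1.559, -0, 1.092, -0.106], TCP at [158.724, 604.528, 214.661] pointing down, gripper open.
Joint ranges: [-3.1, 3.1], [-0.84, 2.19], [0.05, 2.79], [-1.13, 4.28], [0.06, 2.93], [-2.69, 2.69]. Speed limits (rad/s): [2.22, 2.22, 2.79, 3.14, 3.14, 3.14].

INTERFACE

Orientations are given as [roll, pitch, yaw] about the fixed x, y, z axes, in that order (R = Rz(yaw) Ry(pitch) Rx(roll)).
In Python, from cell import env gives the robot as it stands.
- The arm moves only by the tool arm_command, never from a script. Its argument "targets" is a list of rows, each a list of 5 numbers: the shift along the tool's x, y, z in mm, then the turn about the tool's z in degrees, then the opening, from 0 (shut) to 1 (fully open). In form: [[tx, ty, tz, roll, fingers], ...]. A call has 1 to 5 rows; each row is the pose to reach, as a shift and turn from the pose commanded when the call began, along the tool's axes at that moment; what a row does not reach only later rows make up. A row lasts 1/10 s, in which the tool goes at most 50 mm and 8.59 degrees, less where a joint would pass 70% of its speed; a pose out of reach is approached as far as the arm can. A call with a gripper value outside its range is refused whole. The fingers move at their own pace and stop on an object; the grip force is fixed at half the most. Time passes only in rows, so rows that repeat a pose let the fingers close. It gives the time, the measured TCP pose, the force, the opening and the grip force at its end, in the units of the state.
- env.state(): the state, without advancing time (a new reading comes with each control period).
- env.read_camera(name): name is "scene" or "top" or "wrist"; returns a dict with "frame" (384x512x3 uint8, red, green, blue), "vertical_fov" (degrees; the focal length in pixels is half the picture's height over the tangent of half this angle, whatever the lens; pixels are square), "cx", "cy" (the principal point, pixels), "k1" (the pictures are not rectified: a ray, as slopes to the right and down, at radius r is drawn at 1 + k1 r^2 times it, then the intrinsics apply), "world_from_camera" (4x4, takes a point from camera to world coordinates); the wrist camera has in their place "hand_eye" (4x4, takes a point from camera to tool coordinates, whose origin is the TCP and whose axes are the flange's). Camera axes: x right, y down, z forward; pixel columns grow to the right and rows downward; lengths in mm; the calibration is good to about 2 mm. A picture is of the moment at which its call begins: read the wrist's pose just before it. There is no depth.
- env.job_done(): hands the job in; it is judged then, once.
The state is a dict: "t": time; "joints": joint angles; "qvel": joint speeds; "tau": joint torques, N m; "eef_pos": TCP position; "tcp_rot": TCP orientation; "ft_force": force on the tool from outside, world axes, zero at the start; "moment": the same for the moment, N m; "opening": opening from 0.0 (shut) to 1.0 (fully open); "grip_force": force on a finger pad.
Only numpy, scipy, OpenCV 4.12 (cv2) and the standard library are available. Lean on these libraries where they do the work, as an engineer would, in place of code of your own. Each camera call takes 0.05 s, during which the arm holds its last target. There are 200 camera calls.

## Working session

There is one attempt and no reset: what is moved stays moved. The work goes in short steps, Python scripts to look and compute and a tool call to move; the robot and the scene stay as the last step left them, time stands still between calls to the robot, and variables do not carry over. Pictures are saved under pics/ and viewed, at most 10 in all, crops included, and the job is handed in when it is done.

Besides the shell and the picture viewer there is one more tool, called after "Emit:" as a command line: name --pt "numbers of a row" for each row, then --argument value for the rest. arm_command: Moves the arm, as the interface text tells. Its arguments: {"type":"object","properties":{"targets":{"type":"array","items":{"type":"array","items":{"type":"number"}}}},"required":["targets"]}

```bash
mkdir -p pics; ls
cat > h.py <<'E'
import numpy as np, cv2
from cell import env
from scipy.spatial.transform import Rotation as Ro
def T_tool():
    s=env.state(); T=np.eye(4); T[:3,:3]=Ro.from_euler('xyz',s['tcp_rot']).as_matrix(); T[:3,3]=s['eef_pos']; return T
def shot(name):
    T=T_tool(); c=env.read_camera(name)
    c['W']=np.array(c['world_from_camera']) if name!='wrist' else T@np.array(c['hand_eye'])
    return c
def K(c):
    f=192/np.tan(np.radians(c['vertical_fov'])/2); return np.array([[f,0,c['cx']],[0,f,c['cy']],[0,0,1.]])
def rays(c,px):
    p=np.array(px,float).reshape(-1,1,2)
    u=cv2.undistortPoints(p,K(c),np.array([c['k1'],0,0,0.])).reshape(-1,2)
    return c['W'][:3,3], np.c_[u,np.ones(len(u))]@c['W'][:3,:3].T
def onz(c,px,z):
    o,d=rays(c,px); return o+d*((z-o[2])/d[:,2])[:,None]
def tri(c1,p1,c2,p2):
    o1,d1=rays(c1,p1);o2,d2=rays(c2,p2);d1=d1[0];d2=d2[0]
    a=np.linalg.lstsq(np.c_[d1,-d2],o2-o1,rcond=None)[0]
    A=o1+a[0]*d1;B=o2+a[1]*d2; return (A+B)/2,np.linalg.norm(A-B)
def proj(c,P):
    q=(np.array(P)-c['W'][:3,3])@c['W'][:3,:3]; q=q[:,:2]/q[:,2:]
    q=q*(1+c['k1']*(q**2).sum(1,keepdims=True)); k=K(c); return q*k[0,0]+k[:2,2]
def mask(c,lo,hi):
    return cv2.inRange(cv2.cvtColor(c['frame'],cv2.COLOR_RGB2HSV),np.array(lo),np.array(hi))
def blobs(m,amin=30):
    n,l,s,ce=cv2.connectedComponentsWithStats(m); return [(int(s[i,4]),ce[i].round(1).tolist(),s[i,:4].tolist()) for i in range(1,n) if s[i,4]>amin]
def save(c,n,crop=None,k=1):
    f=c['frame'][:,:,::-1]
    if crop: x,y,w,h=crop; f=f[y:y+h,x:x+w]
    cv2.imwrite('pics/'+n,cv2.resize(f,None,fx=k,fy=k,interpolation=cv2.INTER_CUBIC))
E
python3 - <<'E'
from h import *
import numpy as np
a=shot('top');b=shot('scene');save(a,'top.png');save(b,'scene.png')
for c in (a,b):
    print(c['W'][:3,3].round(),c['vertical_fov'],c['k1'])
    print('green',blobs(mask(c,(40,80,40),(85,255,255))));print('red',blobs(mask(c,(0,150,50),(6,255,255))));print('orange',blobs(mask(c,(7,130,80),(22,255,255))))
print(env.state())
E
```

```text
pics
[ 552.  -11. 1046.] 56.859919908236726 -0.11197154940590776
green [(232, [38.0, 180.5], [24, 177, 29, 8]), (175, [339.1, 236.2], [330, 227, 19, 19]), (129, [26.3, 259.0], [18, 255, 34, 14]), (45, [63.4, 256.5], [53, 255, 22, 3]), (708, [57.6, 282.2], [32, 267, 45, 28]), (398, [16.6, 280.9], [0, 275, 34, 13])]
red [(62, [221.0, 198.9], [218, 195, 7, 9])]
orange [(118, [235.0, 133.3], [223, 131, 24, 6]), (1236, [425.3, 159.5], [404, 142, 44, 36]), (157, [340.8, 198.1], [334, 191, 15, 16])]
[1277.  444.  786.] 56.16017591517558 -0.0027838829451095
green [(80, [228.3, 145.8], [221, 141, 15, 10]), (51, [508.2, 174.1], [504, 170, 8, 9]), (1045, [492.6, 229.5], [472, 210, 40, 42]), (151, [491.6, 258.7], [472, 251, 40, 17])]
red [(70, [298.9, 210.7], [295, 206, 9, 11])]
orange [(149, [166.0, 3.7], [155, 0, 29, 11]), (581, [131.7, 153.1], [111, 141, 42, 26]), (107, [208.0, 160.7], [200, 156, 17, 11]), (121, [251.3, 248.4], [242, 242, 21, 14])]
{'t': 0.1, 'joints': array([ 1.20834655e+00,  4.91489081e-01,  1.55938174e+00,  5.11991701e-06,
        1.09169271e+00, -1.05596389e-01]), 'qvel': array([ 2.21346906e-04, -2.97099802e-03, -2.52355688e-03, -4.13871968e-05,
        3.88625526e-04,  5.02644733e-04]), 'tau': array([ 1.78908023e-03, -6.13622904e+01, -2.58603930e+01,  6.93099434e-02,
        4.70042741e-02, -2.66170463e-05]), 'eef_pos': array([158.67395623, 604.30600247, 214.12885001]), 'tcp_rot': array([-3.14062766e+00, -1.06846653e-04,  2.88473686e+00]), 'ft_force': array([-0.16233583,  0.35806156,  0.47559917]), 'moment': array([ 0.02771856,  0.0072119 , -0.00458578]), 'grip_force': 0.0, 'opening': 1.0018177446288141}
```

View pics/top.png

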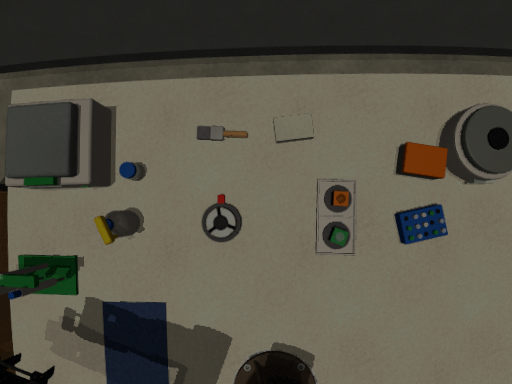

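View pics/scene.png

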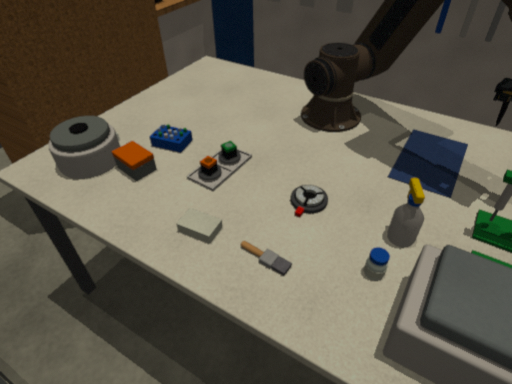

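The top view shows the tray at about (336,217), with the green cell at (339,236) and the orange spare at (341,198). The mount is at (221,222) with its red block at (221,199). The scene view has green at (228,146) and the mount at (310,198).

Run:
```python
from h import *
a=shot('top');b=shot('scene')
print('green',tri(a,[339.1,236.2],b,[228.3,145.8]))
print('orange',tri(a,[340.8,198.1],b,[208,160.7]))
print('red',tri(a,[221,198.9],b,[298.9,210.7]))
print('mount',onz(a,[[221,222]],28.5),onz(b,[[310,197]],28.5),tri(a,[221,222],b,[310,197]))
print('tray',onz(a,[[316,179],[355,179],[355,254],[316,254]],14).round())
w=shot('wrist');print(np.array(w['hand_eye']).round(3),w['vertical_fov'],w['k1'])
print(T_tool().round(3))
print(proj(a,[[434,-215,60]]))
```

```text
green (array([ 462.76562397, -188.83588958,   60.41074402]), np.float64(1.6762563789023754))
orange (array([ 568.24873526, -195.93588365,   62.43292628]), np.float64(1.5036317241019292))
red (array([574.05672134, 144.42789384,  12.12775946]), np.float64(1.2152159586950504))
mount [[507.53475454 142.4911123   28.5       ]] [[518.91408044 153.78277312  28.5       ]] (array([505.87155051, 146.551259  ,  14.12731701]), np.float64(4.26970407809484))
tray [[ 627. -135.   14.]
 [ 624. -249.   14.]
 [ 406. -243.   14.]
 [ 409. -130.   14.]]
[[ 1.00000e-03 -9.63000e-01 -2.70000e-01  7.71760e+01]
 [ 1.00000e+00  1.00000e-03  0.00000e+00 -1.46000e-01]
 [-0.00000e+00 -2.70000e-01  9.63000e-01 -1.70541e+02]
 [ 0.00000e+00  0.00000e+00  0.00000e+00  1.00000e+00]] 69.23638540260634 -0.050879276347758365
[[-9.67000e-01  2.54000e-01 -0.00000e+00  1.58696e+02]
 [ 2.54000e-01  9.67000e-01 -0.00000e+00  6.04447e+02]
 [ 0.00000e+00 -0.00000e+00 -1.00000e+00  2.14394e+02]
 [ 0.00000e+00  0.00000e+00  0.00000e+00  1.00000e+00]]
[[348.42367957 246.50158757]]
```

Emit:
arm_command --pt "-39 -31 0 0 1" --pt "-78 -62 0 0 1" --pt "-117 -93 0 0 1" --pt "-156 -124 0 0 1" --pt "-195 -155 0 0 1"

```text
t: 0.75
eef_pos: [308.7, 403.4, 214.7]
tcp_rot: [3.141, 0.0, 2.885]
ft_force: [1.5, 0.9, -0.2]
opening: 1.007
grip_force: 0.0
```

Emit:
arm_command --pt "-39 -31 0 0 1" --pt "-78 -62 0 0 1" --pt "-117 -93 0 0 1" --pt "-156 -124 0 0 1" --pt "-195 -155 0 0 1"

```text
t: 1.25
eef_pos: [458.1, 203.8, 214.8]
tcp_rot: [3.141, 0.0, 2.885]
ft_force: [-0.1, 0.9, -0.0]
opening: 0.999
grip_force: 0.0
```

Emit:
arm_command --pt "-32 -24 0 0 1" --pt "-64 -47 0 0 1" --pt "-64 -47 0 0 1"

```text
t: 1.55
eef_pos: [509.6, 140.8, 214.4]
tcp_rot: [-3.142, 0.001, 2.881]
ft_force: [-0.3, 1.0, -0.1]
opening: 0.999
grip_force: 0.0
```

Run:
```python
from h import *
import pickle
w=shot('wrist');save(w,'w1.png');pickle.dump(w,open('w1.pkl','wb'))
s=env.state();print(s['t'],T_tool().round(3),s['opening'])
```

```text
1.6 [[-9.66000e-01  2.57000e-01 -0.00000e+00  5.08072e+02]
 [ 2.57000e-01  9.66000e-01 -0.00000e+00  1.42325e+02]
 [ 0.00000e+00 -0.00000e+00 -1.00000e+00  2.14307e+02]
 [ 0.00000e+00  0.00000e+00  0.00000e+00  1.00000e+00]] 1.0005202707309377
```

View pics/w1.png

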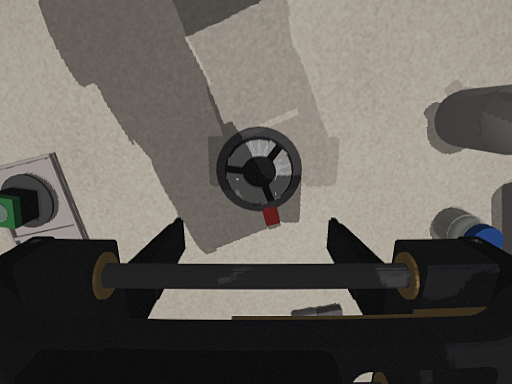

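The wrist view shows the plinth at (259,169), the red block at (271,217), and dark grooves near (276,153), (233,170) and (266,193). I'll take a closer second view to refine these.

Emit:
arm_command --pt "0 0 45 0 1" --pt "0 0 90 0 1" --pt "0 0 90 0 1"

```text
t: 1.9
eef_pos: [504.1, 144.3, 120.7]
tcp_rot: [-3.138, -0.008, 2.886]
ft_force: [-0.4, -0.3, 0.9]
opening: 1.001
grip_force: 0.0
```

Run:
```python
from h import *
import pickle
w=shot('wrist');pickle.dump(w,open('w2.pkl','wb'))
print(T_tool().round(3))
save(w,'w2.png',(160,90,200,170),4)
```

```text
[[-9.67000e-01  2.53000e-01 -5.00000e-03  5.05641e+02]
 [ 2.53000e-01  9.67000e-01 -1.00000e-03  1.44541e+02]
 [ 5.00000e-03 -2.00000e-03 -1.00000e+00  1.23451e+02]
 [ 0.00000e+00  0.00000e+00  0.00000e+00  1.00000e+00]]
```

View pics/w2.png

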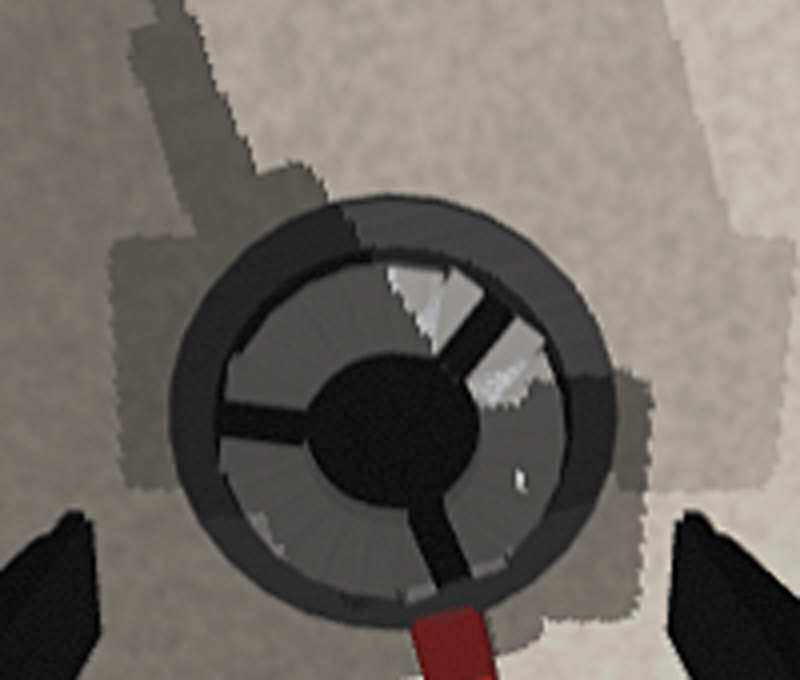

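The close view is a crop at 4x with its origin at (160,90). The hole centre is at about (258,197.5), and the grooves are at about (279,173), (225,195) and (270,226). I'll cast the dark pixels onto the ring plane.

```bash
cat > ring.py <<'E'
from h import *
import pickle
from scipy.optimize import least_squares
def ring(w,c0):
    g=w['frame'].max(2); v,u=np.mgrid[0:384,0:512]; px=np.c_[u.ravel(),v.ravel()]
    P=onz(w,px,28.5)[:,:2]; dark=g.ravel()<40; c=np.array(c0,float)
    for _ in range(4):
        d=P-c; r=np.hypot(*d.T); h=dark&(r<21.5); 
        s=dark&(r>26)&(r<37); Q=P[s]
        f=lambda p:(lambda a,rr:rr*np.sin((((a-p[2])+np.pi/3)%(2*np.pi/3))-np.pi/3))(np.arctan2(Q[:,1]-p[1],Q[:,0]-p[0]),np.hypot(Q[:,0]-p[0],Q[:,1]-p[1]))
        best=min((least_squares(f,[*c,t],loss='soft_l1',f_scale=3) for t in np.arange(0,2.1,.3)),key=lambda x:x.cost)
        c=best.x[:2]
    hole=P[dark&(np.hypot(*(P-c).T)<25)]
    return best.x, s.sum(), np.abs(f(best.x)).mean(), hole.mean(0)
E
python3 - <<'E'
from ring import *
for n,c,p in(('w1',[507,143],(259,169)),('w2',[507,143],(258,197.5))):
    w=pickle.load(open(n+'.pkl','rb')); print(n,onz(w,[p],28.5)); x=ring(w,onz(w,[p],28.5)[0,:2]);print(x)
    red=mask(w,(0,120,40),(8,255,255))|mask(w,(172,120,40),(180,255,255)); b=max(blobs(red)); R=onz(w,[b[1]],17)[0]; print('red',b,R,'dir',np.arctan2(*(R[:2]-x[0][:2])[::-1]),np.hypot(*(R[:2]-x[0][:2])))
a,b=(pickle.load(open(n,'rb')) for n in('w1.pkl','w2.pkl'));print('height',tri(a,[259,169],b,[258,197.5]))
E
```

```text
w1 [[501.71420514 147.51672056  28.5       ]]
(array([505.78573235, 146.01849161,  42.02569064]), np.int64(173), np.float64(2.272969689840612), array([504.89625326, 146.28267311]))
red (243, [270.6, 215.6], [263, 206, 17, 20]) [572.39726209 146.01944854  17.        ] dir 1.4365930481321252e-05 66.61152975552417
w2 [[505.08956922 146.18950812  28.5       ]]
(array([507.03358861, 145.57321553,  16.8929292 ]), np.int64(297), np.float64(2.2892789424848163), array([505.43941513, 146.13104906]))
red (369, [273.4, 252.9], [263, 241, 22, 23]) [573.46556459 145.95497073  17.        ] dir 0.005746494697084459 66.43307286235131
height (array([494.82303886, 148.75194463,  65.03308893]), np.float64(0.22566761411757952))
```

Emit:
arm_command --pt "0 0 -45 0 1" --pt "0 0 -90 0 1" --pt "23 -43 -90 0 1" --pt "46 -86 -90 0 1" --pt "69 -130 -90 0 1"

```text
t: 2.45
eef_pos: [406.4, 35.5, 217.2]
tcp_rot: [3.141, 0.004, 2.887]
ft_force: [0.5, -1.8, -0.1]
opening: 0.998
grip_force: 0.0
```

Emit:
arm_command --pt "-23 -42 0 0 1" --pt "-46 -84 0 0 1" --pt "-69 -126 0 0 1" --pt "-91 -165 0 0 1" --pt "-112 -202 0 0 1"

```text
t: 2.95
eef_pos: [465.1, -189.9, 217.6]
tcp_rot: [-3.141, 0.004, 2.885]
ft_force: [1.1, 0.9, 0.7]
opening: 0.998
grip_force: 0.0
```

Emit:
arm_command --pt "0 0 0 0 1" --pt "0 0 0 0 1" --pt "0 0 0 0 1"

```text
t: 3.25
eef_pos: [464.4, -187.1, 216.0]
tcp_rot: [-3.141, 0.001, 2.886]
ft_force: [0.0, -0.7, 0.5]
opening: 1.002
grip_force: 0.0
```

Run:
```python
from h import *
import pickle
w=shot('wrist');pickle.dump(w,open('w3.pkl','wb'));print(T_tool().round(3))
save(w,'w3.png',(130,70,250,190),3)
g=mask(w,(40,80,30),(85,255,255))
for b in blobs(g): print(b,onz(w,[b[1]],60))
c=max(cv2.findContours(g,cv2.RETR_EXTERNAL,cv2.CHAIN_APPROX_NONE)[0],key=cv2.contourArea)[:,0]
P=onz(w,c,60)[:,:2].astype(np.float32);print('rect',cv2.minAreaRect(P))
```

```text
[[-9.68000e-01  2.53000e-01  1.00000e-03  4.64378e+02]
 [ 2.53000e-01  9.68000e-01 -0.00000e+00 -1.86940e+02]
 [-1.00000e-03 -0.00000e+00 -1.00000e+00  2.15775e+02]
 [ 0.00000e+00  0.00000e+00  0.00000e+00  1.00000e+00]]
(814, [254.9, 178.4], [236, 160, 39, 39]) [[ 460.76646124 -187.01551874   60.        ]]
(136, [98.0, 211.1], [91, 205, 15, 13]) [[ 451.3973672  -389.62932601   60.        ]]
(125, [110.0, 229.1], [103, 223, 15, 13]) [[ 478.09905177 -384.18663872   60.        ]]
(121, [55.4, 232.2], [48, 227, 15, 12]) [[ 464.1468118  -457.95959971   60.        ]]
rect ((462.17803955078125, -187.46507263183594), (41.134307861328125, 43.0199089050293), 67.20093536376953)
```

View pics/w3.png

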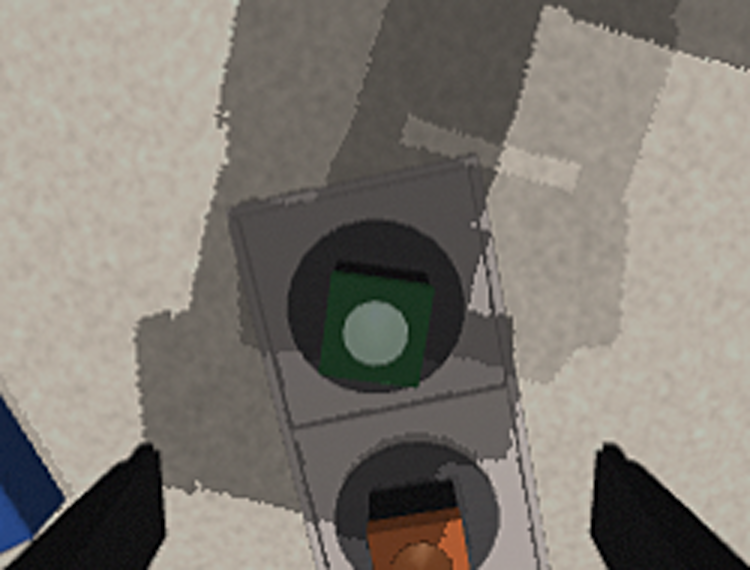

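The crop is at 3x with its origin at (130,70). It shows the green cell at (255,178), with its square turned about 8° to the image axes, and the spare below it at about (269,250). I'll align to it, go lower and look again.

Emit:
arm_command --pt "3 -1 40 8 1" --pt "3 -1 80 8 1" --pt "3 -1 80 8 1" --pt "3 -1 80 8 1" --pt "3 -1 80 8 1"

```text
t: 3.8
eef_pos: [462.2, -188.3, 136.5]
tcp_rot: [-3.141, 0.003, 2.746]
ft_force: [0.6, -0.5, 0.5]
opening: 1.002
grip_force: 0.0
```

Run:
```python
from h import *
import pickle
w=shot('wrist');pickle.dump(w,open('w4.pkl','wb'));T=T_tool();print(T.round(3))
w3=pickle.load(open('w3.pkl','rb'))
def corners(w):
    g=mask(w,(40,80,30),(85,255,255));c=max(cv2.findContours(g,cv2.RETR_EXTERNAL,cv2.CHAIN_APPROX_NONE)[0],key=cv2.contourArea)
    return cv2.boxPoints(cv2.minAreaRect(c)),c[:,0]
b3,_=corners(w3);b4,c4=corners(w)
print(b3.round(1).tolist(),b4.round(1).tolist())
print('tri',tri(w3,b3.mean(0),w,b4.mean(0)))
for z in(60,65):
  r=cv2.minAreaRect(onz(w,c4,z)[:,:2].astype(np.float32));d=np.r_[r[0],0]-np.r_[T[:2,3],0];print(z,r,'tool shift',(T[:3,:3].T@d).round(1))
print('tool y ang',np.degrees(np.arctan2(T[1,1],T[0,1])),env.state()['joints'][5])
```

```text
[[-9.23000e-01  3.85000e-01  3.00000e-03  4.62127e+02]
 [ 3.85000e-01  9.23000e-01 -1.00000e-03 -1.88407e+02]
 [-3.00000e-03 -0.00000e+00 -1.00000e+00  1.36511e+02]
 [ 0.00000e+00  0.00000e+00  0.00000e+00  1.00000e+00]]
[[235.3000030517578, 194.1999969482422], [240.1999969482422, 159.60000610351562], [274.5, 164.5], [269.6000061035156, 199.10000610351562]] [[234.0, 178.0], [279.0, 178.0], [279.0, 223.0], [234.0, 223.0]]
tri (array([ 461.05919878, -187.11356468,   63.68631622]), np.float64(0.01171701111046844))
60 ((462.6114196777344, -187.7122039794922), (41.53822326660156, 43.87179946899414), 67.41950988769531) tool shift [-0.2  0.8  0. ]
65 ((461.150390625, -187.1238555908203), (40.696998596191406, 42.98332214355469), 67.41952514648438) tool shift [ 1.4  0.8 -0. ]
tool y ang 67.33512197756649 -1.6949212750201468
```

Triangulated top height is 63.7, against 65 expected, so that fits. Descending to grasp.

Emit:
arm_command --pt "1 1 40 0 1" --pt "1 1 75 0 1" --pt "1 1 100 0 1" --pt "1 1 108 0 1" --pt "1 1 108 0 1"

```text
t: 4.35
eef_pos: [461.0, -187.1, 26.9]
tcp_rot: [3.141, -0.0, 2.745]
ft_force: [-0.6, -0.3, -0.7]
opening: 1.0
grip_force: 0.0
```

Emit:
arm_command --pt "0 0 0 0 0.6" --pt "0 0 0 0 0.3" --pt "0 0 0 0 0.3" --pt "0 0 0 0 0.3" --pt "0 0 0 0 0.3"

```text
t: 4.85
eef_pos: [460.9, -187.1, 27.0]
tcp_rot: [3.142, 0.001, 2.745]
ft_force: [0.1, 0.8, -0.1]
opening: 0.636
grip_force: 0.0
```

Emit:
arm_command --pt "0 0 0 0 0.3" --pt "0 0 0 0 0.3" --pt "0 0 0 0 0.3" --pt "0 0 0 0 0.3" --pt "0 0 0 0 0.3"

```text
t: 5.35
eef_pos: [460.7, -187.0, 26.6]
tcp_rot: [3.141, -0.0, 2.745]
ft_force: [-0.0, -0.7, 0.2]
opening: 0.417
grip_force: 30.0
```

Emit:
arm_command --pt "0 0 -10 0 0.3" --pt "0 0 -30 0 0.3" --pt "0 0 -60 0 0.3" --pt "0 0 -80 0 0.3" --pt "0 0 -80 0 0.3"

```text
t: 5.85
eef_pos: [461.6, -187.4, 109.1]
tcp_rot: [-3.141, 0.004, 2.745]
ft_force: [-0.0, 0.9, -2.7]
opening: 0.419
grip_force: 30.0
```

Run:
```python
from h import *
import pickle
w=shot('wrist');save(w,'w5.png',(130,70,250,250),2);T=T_tool();s=env.state();print(T.round(3),s['ft_force'],s['opening'],s['joints'][5])
print('to mount, tool', (T[:3,:3].T@(np.r_[506.3,145.8,T[2,3]]-T[:3,3])).round(1))
g=mask(w,(40,80,30),(85,255,255));c=max(cv2.findContours(g,cv2.RETR_EXTERNAL,cv2.CHAIN_APPROX_NONE)[0],key=cv2.contourArea)[:,0]
r=cv2.minAreaRect(onz(w,c,T[2,3]+38.4)[:,:2].astype(np.float32));print(r,(T[:3,:3].T@(np.r_[r[0],0]-np.r_[T[:2,3],0])).round(1),'ang y',np.degrees(np.arctan2(T[1,1],T[0,1])))
```

```text
[[-9.22000e-01  3.86000e-01  2.00000e-03  4.61044e+02]
 [ 3.86000e-01  9.22000e-01 -1.00000e-03 -1.87114e+02]
 [-2.00000e-03 -0.00000e+00 -1.00000e+00  1.07595e+02]
 [ 0.00000e+00  0.00000e+00  0.00000e+00  1.00000e+00]] [ 0.43689632 -0.89297717 -2.61746163] 0.4169477353043138 -1.6930330576418045
to mount, tool [ 8.680e+01  3.246e+02 -3.000e-01]
((450.82696533203125, -183.18162536621094), (41.27655029296875, 22.109283447265625), 67.37100219726562) [10.9 -0.3 -0. ] ang y 67.29277686745209
```

View pics/w5.png

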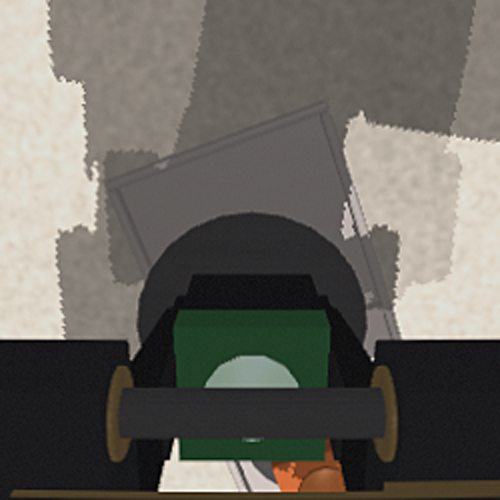

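The picture shows the cell held squarely, with the flange level and the spare undisturbed. Now over to the mount.

Emit:
arm_command --pt "8 30 0 0 0.3" --pt "19 70 0 0 0.3" --pt "30 112 0 0 0.3" --pt "41 154 0 0 0.3" --pt "52 196 0 0 0.3"

```text
t: 6.4
eef_pos: [487.8, 15.6, 105.4]
tcp_rot: [-3.141, -0.002, 2.745]
ft_force: [-0.2, 0.3, -2.8]
opening: 0.417
grip_force: 30.0
```

Emit:
arm_command --pt "11 42 0 0 0.3" --pt "22 84 0 0 0.3" --pt "31 118 0 0 0.3" --pt "34 128 0 0 0.3" --pt "34 128 0 0 0.3"

```text
t: 6.9
eef_pos: [505.9, 146.1, 105.4]
tcp_rot: [-3.141, -0.002, 2.748]
ft_force: [-0.5, 0.2, -2.1]
opening: 0.42
grip_force: 30.0
```

Emit:
arm_command --pt "0 0 0 -0.6 0.3" --pt "0 0 0 -0.6 0.3" --pt "0 0 0 -0.6 0.3"

```text
t: 7.2
eef_pos: [506.5, 143.9, 106.6]
tcp_rot: [-3.142, -0.0, 2.754]
ft_force: [0.4, -0.6, -2.8]
opening: 0.422
grip_force: 30.0
```

```bash
cat > st.py <<'E'
from h import *
T=T_tool();s=env.state();print(s['t'],s['eef_pos'].round(2),'yaw y',np.degrees(np.arctan2(T[1,1],T[0,1])).round(2),'F',s['ft_force'].round(2),'M',s['moment'].round(2),s['joints'][5].round(3),s['opening'].round(3))
print('to mount, tool', (T[:3,:3].T@(np.r_[506,145.9,T[2,3]]-T[:3,3])).round(1))
E
python3 st.py
```

```text
Traceback (most recent call last):
  File "st.py", line 2, in <module>
    T=T_tool();s=env.state();print(s['t'],s['eef_pos'].round(2),'yaw y',np.degrees(np.arctan2(T[1,1],T[0,1])).round(2),'F',s['ft_force'].round(2),'M',s['moment'].round(2),s['joints'][5].round(3),s['opening'].round(3))
                                                                                                                                                                                                   ^^^^^^^^^^^^^^^^^^
AttributeError: 'float' object has no attribute 'round'
```

```bash
sed -i "s/s\['opening'\].round(3)/s['opening']/" st.py; python3 st.py
```

```text
7.2 [506.52 143.95 106.57] yaw y 67.8 F [ 0.35 -0.56 -2.83] M [0.01 0.03 0.05] -1.032 0.4222435864365015
to mount, tool [1.2 1.6 0. ]
```

Emit:
arm_command --pt "0 0 20 0 0.3" --pt "0 0 40 0 0.3" --pt "0 0 50 0 0.3" --pt "0 0 52 0 0.3" --pt "0 0 52 0 0.3"

```text
t: 7.7
eef_pos: [506.7, 144.8, 54.8]
tcp_rot: [3.142, -0.0, 2.755]
ft_force: [0.6, 0.1, -2.4]
opening: 0.423
grip_force: 30.0
```

```bash
python3 st.py
```

```text
7.7 [506.68 144.82  54.79] yaw y 67.86 F [ 0.64  0.12 -2.36] M [-0.01  0.04 -0.05] -1.032 0.42311160373219364
to mount, tool [1.  0.7 0. ]
```

Emit:
arm_command --pt "1 1 0.5 0 0.3" --pt "1 1 1.5 0 0.3" --pt "1 1 2.5 0 0.3" --pt "1 1 3.5 0 0.3" --pt "1 1 3.5 0 0.3"

```text
t: 8.2
eef_pos: [505.9, 146.4, 51.1]
tcp_rot: [3.142, -0.0, 2.756]
ft_force: [-0.1, 0.4, -2.2]
opening: 0.418
grip_force: 30.0
```

Emit:
arm_command --pt "0 0 0.5 0 0.3" --pt "0 0 1 0 0.3" --pt "0 0 1.5 0 0.3" --pt "0 0 2 0 0.3" --pt "0 0 2 0 0.3"

```text
t: 8.7
eef_pos: [506.1, 146.4, 49.8]
tcp_rot: [3.141, 0.001, 2.756]
ft_force: [-3.0, -0.3, 8.1]
opening: 0.418
grip_force: 30.0
```

Contact is at the flat-top height (TCP about 50) rather than in the grooves. I'll lift slightly, turn 30° and try again.

Emit:
arm_command --pt "0 0 -3 0 0.3" --pt "0 0 -3 -8 0.3" --pt "0 0 -3 -16 0.3" --pt "0 0 -3 -24 0.3" --pt "0 0 -3 -30 0.3"

```text
t: 9.2
eef_pos: [506.0, 146.4, 52.1]
tcp_rot: [3.141, -0.0, -2.998]
ft_force: [-0.8, 0.6, -2.6]
opening: 0.417
grip_force: 30.0
```

Emit:
arm_command --pt "0 0 0 0 0.3" --pt "0 0 0 0 0.3" --pt "0 0 1 0 0.3"

```text
t: 9.5
eef_pos: [506.0, 146.4, 51.2]
tcp_rot: [3.142, 0.0, -3.006]
ft_force: [0.0, 0.2, -2.9]
opening: 0.412
grip_force: 30.0
```

```bash
python3 st.py
```

```text
9.5 [506.03 146.39  51.15] yaw y 97.75 F [ 0.02  0.16 -2.88] M [ 0.02  0.07 -0.01] -1.55 0.41237483298425126
to mount, tool [ 0.1 -0.5 -0. ]
```

Emit:
arm_command --pt "0 0 0.5 0 0.3" --pt "0 0 1 0 0.3" --pt "0 0 1.5 0 0.3" --pt "0 0 2 0 0.3" --pt "0 0 2 0 0.3"

```text
t: 10.0
eef_pos: [505.9, 146.4, 49.1]
tcp_rot: [3.142, -0.0, -3.004]
ft_force: [0.9, -0.1, -2.7]
opening: 0.417
grip_force: 30.0
```

It is below the flat height with no contact, so the feet are entering the grooves. Continuing slowly.

Emit:
arm_command --pt "0 0 0.5 0 0.3" --pt "0 0 1 0 0.3" --pt "0 0 1.5 0 0.3" --pt "0 0 2 0 0.3" --pt "0 0 2 0 0.3"

```text
t: 10.5
eef_pos: [505.8, 146.3, 47.1]
tcp_rot: [-3.142, -0.0, -3.004]
ft_force: [-1.2, -1.4, -0.1]
opening: 0.418
grip_force: 30.0
```

Emit:
arm_command --pt "0 0 0.4 0 0.3" --pt "0 0 0.8 0 0.3" --pt "0 0 1.2 0 0.3" --pt "0 0 1.2 0 0.3"

```text
t: 10.9
eef_pos: [505.7, 146.1, 46.2]
tcp_rot: [-3.141, -0.0, -3.004]
ft_force: [-3.9, -3.6, 6.9]
opening: 0.416
grip_force: 30.0
```

```bash
python3 st.py
```

```text
10.9 [505.74 146.09  46.23] yaw y 97.9 F [-3.93 -3.62  6.9 ] M [-0.78  0.74  0.07] -1.552 0.41589544593549893
to mount, tool [-0.2 -0.2 -0. ]
```

Emit:
arm_command --pt "0.6 -0.5 0 0 0.3" --pt "0.6 -0.5 0.3 0 0.3" --pt "0.6 -0.5 0.6 0 0.3" --pt "0.6 -0.5 0.6 0 0.3"

```text
t: 11.3
eef_pos: [505.4, 145.7, 45.5]
tcp_rot: [-3.141, -0.0, -3.004]
ft_force: [-3.0, -5.1, 4.9]
opening: 0.419
grip_force: 30.0
```

```bash
python3 st.py
```

```text
11.3 [505.4  145.65  45.47] yaw y 97.9 F [-2.97 -5.08  4.93] M [-0.69  0.62  0.04] -1.553 0.41899753898664865
to mount, tool [-0.6  0.2 -0. ]
```

Emit:
arm_command --pt "0.3 -0.5 0 0 0.3" --pt "0.4 -0.7 0.2 0 0.3" --pt "0.4 -0.7 0.4 0 0.3" --pt "0.4 -0.7 0.4 0 0.3"

```text
t: 11.7
eef_pos: [505.1, 145.1, 44.9]
tcp_rot: [3.141, 0.0, -3.004]
ft_force: [-2.7, -0.9, 2.7]
opening: 0.42
grip_force: 30.0
```

```bash
python3 st.py
```

```text
11.7 [505.12 145.12  44.92] yaw y 97.89 F [-2.71 -0.94  2.7 ] M [-0.18  0.46 -0.  ] -1.555 0.42010925908542046
to mount, tool [-1.   0.7  0. ]
```

Emit:
arm_command --pt "0.3 -0.1 0 0 0.3" --pt "0.3 -0.1 0.3 0 0.3" --pt "0.3 -0.1 0.3 0 0.3"

```text
t: 12.0
eef_pos: [505.0, 145.0, 44.7]
tcp_rot: [3.141, 0.0, -3.004]
ft_force: [-1.8, -0.1, 4.1]
opening: 0.42
grip_force: 30.0
```

Emit:
arm_command --pt "0 0 0 0 0.5" --pt "0 0 0 0 0.6" --pt "0 0 0 0 0.8" --pt "0 0 0 0 1" --pt "0 0 0 0 1"

```text
t: 12.5
eef_pos: [504.9, 144.9, 44.6]
tcp_rot: [3.141, 0.0, -3.004]
ft_force: [-0.3, -0.2, -0.3]
opening: 0.778
grip_force: 0.0
```

Emit:
arm_command --pt "0 0 0 0 1" --pt "0 0 0 0 1" --pt "0 0 0 0 1" --pt "0 0 0 0 1" --pt "0 0 0 0 1"

```text
t: 13.0
eef_pos: [504.9, 144.9, 44.6]
tcp_rot: [3.142, 0.0, -3.004]
ft_force: [-0.4, -0.6, 0.6]
opening: 1.002
grip_force: 0.0
```

Released. I'll raise the arm straight up and check.

Emit:
arm_command --pt "0 0 -15 0 1" --pt "0 0 -50 0 1" --pt "0 0 -90 0 1" --pt "0 0 -130 0 1" --pt "0 0 -170 0 1"

```text
t: 13.5
eef_pos: [504.5, 144.9, 216.3]
tcp_rot: [3.142, -0.0, -3.004]
ft_force: [0.9, -0.1, -0.5]
opening: 0.998
grip_force: 0.0
```

Emit:
arm_command --pt "0 0 0 0 1" --pt "0 0 0 0 1" --pt "0 0 0 0 1" --pt "0 0 0 0 1"

```text
t: 13.9
eef_pos: [504.4, 144.8, 213.3]
tcp_rot: [3.142, -0.002, -3.004]
ft_force: [0.5, 0.5, -0.3]
opening: 0.997
grip_force: 0.0
```

Run:
```python
from h import *
w=shot('wrist');save(w,'w6.png',(160,70,200,180),3);print(T_tool()[:3,3])
g=mask(w,(40,80,30),(85,255,255));c=max(cv2.findContours(g,cv2.RETR_EXTERNAL,cv2.CHAIN_APPROX_NONE)[0],key=cv2.contourArea)[:,0]
for z in (83.5,88.5): print(z,cv2.minAreaRect(onz(w,c,z)[:,:2].astype(np.float32)))
a=shot('top');b=shot('scene')
print([x for x in blobs(mask(a,(7,130,80),(22,255,255)))][:4])
ga=[x[1] for x in blobs(mask(a,(40,80,40),(85,255,255))) if 190<x[1][0]<260];gb=[x[1] for x in blobs(mask(b,(40,80,40),(85,255,255))) if 270<x[1][0]<340]
print(ga,gb, tri(a,ga[0],b,gb[0]) if ga and gb else '')
```

```text
[504.4744004  144.82794746 213.42194769]
83.5 ((505.2220458984375, 145.3414306640625), (42.639801025390625, 40.764312744140625), 7.9376044273376465)
88.5 ((503.94268798828125, 145.16207885742188), (41.9304084777832, 40.08609390258789), 7.937495708465576)
[(127, [234.8, 133.5], [223, 131, 24, 6]), (1263, [425.2, 159.6], [404, 142, 44, 36]), (223, [340.9, 198.2], [333, 191, 16, 16])]
[] [[310.4, 181.8]]
```

View pics/w6.png

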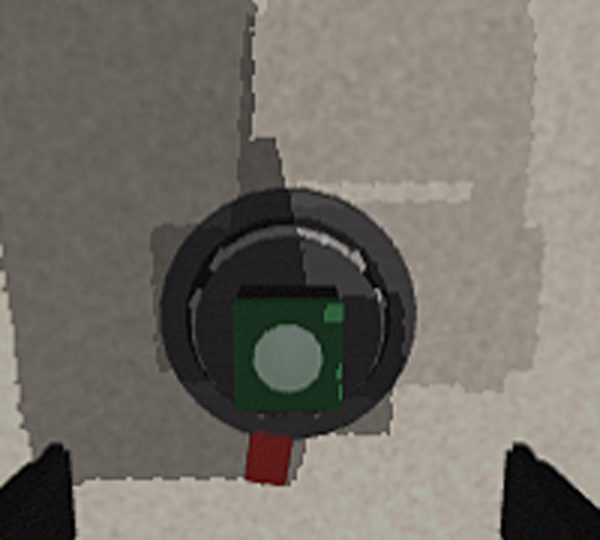

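The picture shows the cell upright and concentric on the ring, at (255,188) in the full frame. It stands at 7.9°, which matches the grooves, and the TCP height at release was the home height. Nothing is touching it.

```bash
python3 -c "
from cell import env
print(env.job_done())"
```

```text
the job is handed in; nothing more can be done
None
```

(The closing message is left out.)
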